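# Sand a pass on the sprung jig, then hold the float up level

## Robot

A 6-joint arm with a two-finger parallel gripper is mounted at the origin on the work surface. World frame = base frame: x ahead of the robot, y to its left, z up, the work surface at z = 0. Lengths are in m, angles in rad, forces in N, time in s.
With the tool pointing down it reaches from about 0.325 to 0.875 m from the base axis. Payload 4.4 kg.
Tool frame: the origin (TCP) lies midway between the tips of the shut fingers; the grasp point (between the pads) lies 19 mm behind it; z points along the fingers, y is the line along which they close (so a half turn about z gives the same grasp; the last joint's range is limited). The gripper opens to 85 mm and grips with 20 to 120 N. Pads are 22 mm wide; open, the fingers measure 114 mm over their backs; the gripper's body (76 mm by 85 mm) begins 54 mm behind the grasp point. The pads swing forward as they close: fully open they stand 13 mm farther back than shut.
Start: joints at [1.153, 0.207, 1.542, -0, 1.393, -0.15], TCP at [0.152, 0.555, 0.231] pointing down, gripper open.
Joint ranges: [-2.73, 2.73], [-0.86, 2.22], [0.23, 2.46], [-1.11, 4.25], [0.08, 2.63], [-2.82, 2.82]. Speed limits (rad/s): [2.79, 2.79, 3.14, 3.14, 3.14, 3.14].

## Interface

Orientations are given as a unit quaternion [w, x, y, z].
In Python, from cell import bot, get_image, camera_model, nets gives the robot as it stands. The module is installed in compiled form; this text tells all that it offers.
- The arm moves only by the tool apply_moves, never from a script. Its argument "moves" is a list of rows, each a list of 2 entries, a list of its own where there are three numbers: the shift along the tool's x, y, z in mm, then the turn, a rotation vector about the tool's x, y, z in rad. A call has 1 to 8 rows; each row is the pose to reach, as a shift and turn from the pose commanded when the call began, along the tool's axes at that moment; what a row does not reach only later rows make up. A row lasts 1/10 s, in which the tool goes at most 50 mm and 8.59 degrees, less where a joint would pass 70% of its speed; a pose out of reach is approached as far as the arm can. A call with a gripper value outside its range is refused whole. "grip" is the closure, from 0 (fully open) to 1 (shut), set as the call begins (left out, the last holds). The fingers move at their own pace and stop on an object; the grip force is fixed at half the most. Time passes only in rows, so rows that repeat a pose let the fingers close. It gives the time, the measured TCP pose, the force, the opening and the grip force at its end, in the units of the state.
- bot.state(): the state, without advancing time (a new reading comes with each control period).
- get_image(name): name is "scene" or "side" or "wrist"; returns the picture (384x512x3 uint8, red, green, blue); there is no depth.
- camera_model(name): a dict with "vertical_fov" (degrees; the focal length in pixels is half the picture's height over the tangent of half this angle, whatever the lens; pixels are square), "cx", "cy" (the principal point, pixels), "D" ([k1, k2, p1, p2, k3] as OpenCV has them; the pictures are not rectified), "camera_from_world" (4x4, takes a point from world to camera coordinates). Camera axes: x right, y down, z forward; pixel columns grow to the right and rows downward; lengths in m; the calibration is good to about 2 mm. A picture is of the moment at which its call begins: read the wrist's pose just before it. camera_model takes no time and is no camera call; for the wrist camera it gives the pose at the moment of the call.
- bot.close_job(): hands the job in; it is judged then, once.
Trained networks look in the newest picture that a camera, given by its name, has taken for a name from the list of things; names that differ only in an ending like _2 or _b are one class to them, and where a whole thing is asked for, a point or a joint stands for the part that bears it (a point fixed in the world has none). Each returns a list of dicts, best first, with "conf" (0 to 1); they miss things now and then, are a little off and sometimes report something else, mostly with a low value. They report only what shows in the picture. A call takes as long as a camera call. They do not tell look-alikes from the thing itself.
- nets.recognise(camera, label): "centre" ([x, y, z] in m, in world coordinates, good to about 4 mm: the middle of the surface that is visible of it).
- nets.cut_out(camera, label): "region" (384x512 bool, what is visible of it).
The state is a dict: "clock": time; "joint_positions": joint angles; "qd": joint speeds; "tau": joint torques, N m; "ee_pos": TCP position; "tool_rot": TCP orientation; "wrist_force": force on the tool from outside, world axes, zero at the start; "wrist_torque": the same for the moment, N m; "opening": opening from 0.0 (shut) to 1.0 (fully open); "finger_force": force on a finger pad.
Only numpy, scipy, OpenCV 4.12 (cv2) and the standard library are available. Lean on these libraries where they do the work, as an engineer would, in place of code of your own. Each camera call takes 0.05 s, during which the arm holds its last target. There are 200 camera calls.

## Task

Take the sanding float by its handle, lift it level off its rest, set it lengthwise on the plank of the sprung sanding jig, close against the stop, and draw it along the plank to the open end, pushing the plank about half-way down on its springs the whole way (never rammed down hard). Then lift the float clear, a good hand's breadth (about 12 cm) above the plank, and finish while still holding it there over the jig, level and still: do not put it down or let go. Keep the float upright throughout and leave everything else on the bench alone.

Things in the scene. Friction and masses are not known exactly. Their poses are not given: they have to be found in the camera images.
- float_mid (a point): Sanding float: flat block 110 (x) x 64 (y) x 22 mm high, black rubber sole under a wooden body, with a straight wooden bridge handle on top along its length. Overall height 68 mm; this point is its centre, half-way up (34 mm above the sole). x along its length, z up; it is the same either way round. The handle bar's centre is 23 mm above this point.
- float: The same float, 0.28 to 0.44 kg; origin at the centre of the sole's underside. Its handle bar is 110 mm long (x), 22 mm wide (y), 22 mm high, its centre 57 mm above the sole, on two 16 mm thick posts 41 mm either side of the middle, with a free gap 24 mm high under the bar.
- rest: Float rest, fixed to the bench: a grey steel plate 150 (x) x 100 (y) x 12 mm with two cross bearers, tops 30 mm above the bench, on which the float lies lengthwise at the start. Origin at the centre of its underside, on the bench.
- jig: Sanding jig, fixed to the bench: plywood base 340 (x) x 130 (y) x 12 mm, six coil springs and on them a pale plank 300 x 100 x 20 mm that slides only straight down. A dark upright stop, 16 mm thick, crosses its -x end: inner face 152 mm from the jig's centre, top 12 mm above the free plank. The +x end is open. Origin under its centre, on the bench.
- jig_mid (a point): Point fixed to the jig base: the centre of the plank's upper face when nothing presses on it, 60 mm above the bench. x runs along the plank from the stop to the open end, y across it, z up.
- plank (a joint): How far the plank is pushed down, in m: 0 fully up, 0.014 bottomed on its limit. Spring about 1 N per mm over a preload of about 1 N: half-way (0.007) takes about 8 N in all. The float's own weight sinks it by only 2 to 3 mm.
- tin: Plain steel can, 60 mm across, 70 mm high, between rest and jig; leave alone. Origin under its centre.
- screwdriver: Screwdriver with dark handle lying between rest and jig, leave alone. Origin under its middle.
- hammer: Hammer lying beyond the jig, leave alone.
- jar: Amber glass jar, 66 mm across, 90 mm high, at the left; leave alone. Origin under its centre.
- offcut: Pale wood offcut 120 x 50 x 30 mm at the right, leave alone. Origin under its centre.
- turned_leg: Small turned wooden leg standing upright, 44 mm across, 130 mm high, at the right; leave alone. Origin under its centre.
- cup: White mug, 72 mm across, 80 mm high, at the left; leave alone. Origin under its centre.
Not all that is in view belongs to the job. Leave any green or purple look-alike of the float alone.

How it is judged:
By the outcome, as a careful person would: the job done as asked, in the order asked, and still so for the second after the job is handed in, while the arm keeps its last pose, push and grip.
It also fails if it takes over 58 s, if anything falls off the work surface, if the arm or the gripper's body presses on something with over 40 N, if the wrist force passes 120 N, or if a joint passes its speed limit or range.

## Working session

There is one attempt and no reset: what is moved stays moved. The work goes in short steps, Python scripts to look and compute and a tool call to move; the robot and the scene stay as the last step left them, time stands still between calls to the robot, and variables do not carry over. Pictures are saved under pics/ and viewed, at most 10 in all, crops included, and the job is handed in when it is done.

Besides the shell and the picture viewer there is one more tool, called after "Call:" by a JSON object that holds its "fn" and its "kwargs". apply_moves: Moves the arm, as the interface text tells. Its arguments: {"type":"object","properties":{"moves":{"type":"array"},"grip":{"type":"number"}},"required":["moves"]}

```bash
mkdir -p pics; cat > h.py <<'E'
import numpy as np, cv2
from cell import bot, get_image, camera_model, nets
def save(im,n): cv2.imwrite('pics/'+n,cv2.cvtColor(im,cv2.COLOR_RGB2BGR))
def K(m):
    f=192/np.tan(np.radians(m['vertical_fov'])/2)
    return np.array([[f,0,m['cx']],[0,f,m['cy']],[0,0,1.]])
def px2z(m,px,z):
    p=cv2.undistortPoints(np.array(px,float).reshape(-1,1,2),K(m),np.array(m['D'],float)).reshape(-1,2)
    T=np.array(m['camera_from_world']);R=T[:3,:3];c=-R.T@T[:3,3]
    d=np.c_[p,np.ones(len(p))]@R
    return c+d*((z-c[2])/d[:,2])[:,None]
def proj(m,P):
    T=np.array(m['camera_from_world']);
    return cv2.projectPoints(np.array(P,float).reshape(-1,3),cv2.Rodrigues(T[:3,:3])[0],T[:3,3],K(m),np.array(m['D'],float))[0].reshape(-1,2)
E
python3 - <<'E'
from h import *
a=get_image('scene');b=get_image('side')
save(a,'scene1.png');save(b,'side1.png')
for c in('scene','side'):
  for l in('float','rest','jig','plank'):
    print(c,l,[(np.round(r['centre'],3).tolist(),round(r['conf'],2)) for r in nets.recognise(c,l)])
print(bot.state())
E
```

```text
scene float [([0.331, 0.35, 0.019], 0.85), ([0.548, 0.228, 0.05], 0.66), ([0.728, 0.238, 0.02], 0.62), ([0.362, 0.165, 0.022], 0.59)]
scene rest [([0.564, 0.208, 0.013], 0.7)]
scene jig [([0.539, -0.21, 0.06], 0.71), ([0.537, -0.202, 0.06], 0.4)]
scene plank [([0.538, -0.205, 0.06], 0.87)]
side float [([0.711, 0.26, 0.019], 0.92), ([0.318, 0.368, 0.02], 0.92), ([0.344, 0.186, 0.025], 0.91), ([0.531, 0.247, 0.058], 0.86)]
side rest [([0.508, 0.265, 0.013], 0.56)]
side jig [([0.491, -0.168, 0.065], 0.73)]
side plank [([0.512, -0.188, 0.063], 0.68), ([0.414, 0.491, 0.088], 0.57)]
{'clock': 0.5, 'joint_positions': array([ 1.15349690e+00,  2.06616715e-01,  1.54152169e+00, -1.33927481e-05,
        1.39350836e+00, -1.50515289e-01]), 'qd': array([ 0.00024897, -0.00030404, -0.00107919,  0.0010255 ,  0.00058995,
       -0.00072851]), 'tau': array([ 2.38783723e-04, -3.82632101e+01, -2.91618723e+01, -1.56235851e-04,
        2.33068269e-03, -4.77208673e-07]), 'ee_pos': array([0.1516059 , 0.55464044, 0.23126186]), 'tool_rot': array([-1.25152450e-06,  1.32995668e-01,  9.91116619e-01, -2.78206418e-05]), 'wrist_force': array([ 0.16663377, -0.12152324,  0.70393721]), 'wrist_torque': array([-0.02951187,  0.00669696,  0.02272073]), 'finger_force': 0.0, 'opening': 0.9982615208588312}
```

View pics/scene1.png

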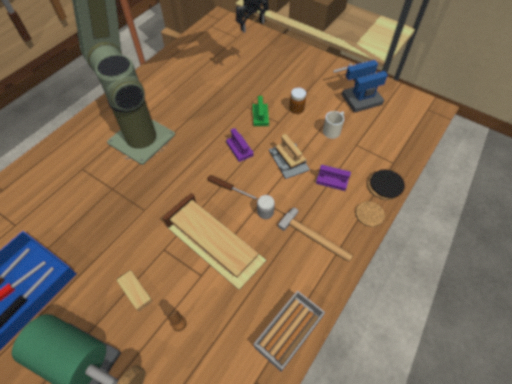

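View pics/side1.png

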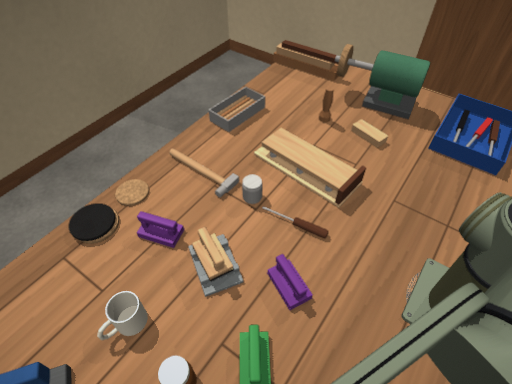

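Candidates for the float: green (scene 260,110), purple (238,145), purple (333,178) and plain wood with a black sole lying on the grey rest (290,152). The last one fits, since it is wooden and on the rest. The jig runs from its dark stop at (180,210) to its open end at (250,265). Next I confirm the float in a crop and fit poses to the cut-outs.

```bash
cat >> h.py <<'E'
from scipy.optimize import minimize
def box(x,y,z0,z1): return np.array([[i,j,k] for i in x for j in y for k in (z0,z1)],float)
FLOAT=[box((-.055,.055),(-.032,.032),0,.022),box((-.055,.055),(-.011,.011),.046,.068),box((-.049,-.033),(-.011,.011),.02,.05),box((.033,.049),(-.011,.011),.02,.05)]
PLANK=[box((-.15,.15),(-.05,.05),0.04,.06)]
def place(parts,x,y,z,a):
    c,s=np.cos(a),np.sin(a);R=np.array([[c,-s,0],[s,c,0],[0,0,1]])
    return [p@R.T+[x,y,z] for p in parts]
def mask(m,parts,S=4):
    M=np.zeros((384*S,512*S),np.uint8)
    for p in parts:
        h=cv2.convexHull((((proj(m,p)+.5)*S-.5)).round().astype(np.int32));cv2.fillConvexPoly(M,h,1)
    return M
def fit(obs,parts,z,g):
    S=4;R=[(m,cv2.resize(r.astype(np.uint8),None,fx=S,fy=S,interpolation=cv2.INTER_NEAREST)) for m,r in obs]
    def cost(q):
        t=0
        for m,r in R:
            k=mask(m,place(parts,q[0],q[1],z,q[2]*10));t-=(k&r).sum()/max(1,(k|r).sum())
        return t/len(R)
    best=None
    for a in np.arange(0,np.pi,np.pi/6):
        o=minimize(cost,[g[0],g[1],a/10],method='Nelder-Mead',options=dict(initial_simplex=[[g[0],g[1],a/10],[g[0]+.02,g[1],a/10],[g[0],g[1]+.02,a/10],[g[0],g[1],a/10+.03]],xatol=1e-4,fatol=1e-4))
        if best is None or o.fun<best.fun: best=o
    q=best.x;return q[0],q[1],q[2]*10,-best.fun
def reg(cam,label,px):
    rs=[r['region'] for r in nets.cut_out(cam,label)]
    rs=[r for r in rs if r[px[1]-4:px[1]+5,px[0]-4:px[0]+5].any()]
    return rs[0] if rs else None
E
python3 - <<'E'
from h import *
a=get_image('scene');b=get_image('side')
M={c:camera_model(c) for c in('scene','side')}
F={'scene':reg('scene','float',(290,152)),'side':reg('side','float',(212,252))}
P={'scene':reg('scene','plank',(218,240)),'side':reg('side','plank',(310,158))}
for n,D,parts,z,g in(('float',F,FLOAT,.03,(.54,.237)),('plank',P,PLANK,0,(.525,-.195))):
    print(n,{k:(None if v is None else int(v.sum())) for k,v in D.items()})
    ok=[(M[k],v) for k,v in D.items() if v is not None]
    for o in [ok]+[[x] for x in ok]: print(np.round(fit(o,parts,z,g),4))
va=cv2.resize(a[110:200,220:360],None,fx=4,fy=4,interpolation=3)
save(va,'crop1.png')
E
```

```text
float {'scene': 562, 'side': 1206}
[0.5412 0.2417 2.6901 0.9337]
[ 0.541   0.2431 -0.4655  0.9361]
[ 0.5404  0.2416 -0.4371  0.9385]
plank {'scene': 2792, 'side': 2389}
[ 0.5233 -0.1983 -0.1177  0.9397]
[ 0.5232 -0.1973 -0.1219  0.9686]
[ 0.5298 -0.2004 -0.1167  0.9278]
```

View pics/crop1.png

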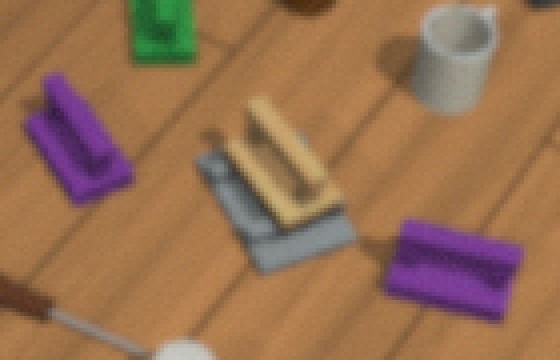

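The crop shows the plain wooden float with a dark sole on the grey rest, centred near (290,165) in the crop. The green and purple look-alikes sit apart from it, so the wooden one is confirmed. Now I go above it.

```bash
cat >> h.py <<'E'
from scipy.spatial.transform import Rotation as Ro
def tgt(x,y,z,yaw):
    # tool down, tool x at yaw
    s=bot.state();q=s['tool_rot'];R=Ro.from_quat([q[1],q[2],q[3],q[0]])
    T=Ro.from_euler('z',yaw)*Ro.from_euler('x',np.pi)
    print('shift mm',np.round(R.inv().apply(np.array([x,y,z])-s['ee_pos'])*1000,1),'rot',np.round((R.inv()*T).as_rotvec(),4),'pos',np.round(s['ee_pos'],4),'F',np.round(s['wrist_force'],1),'t',s['clock'])
E
python3 -c "
from h import *
tgt(.541,.242,.21,2.69)"
```

```text
shift mm [-458.1 -198.9   21.3] rot [0.     0.     0.1848] pos [0.1516 0.5547 0.2313] F [0.1 0.4 0.2] t 0.8
```

Call:
{"fn": "apply_moves", "kwargs": {"moves": [[[-229,-99,11],[0,0,0.09]],[[-229,-99,11],[0,0,0.09]],[[-229,-99,11],[0,0,0.09]],[[-229,-99,11],[0,0,0.09]],[[-229,-99,11],[0,0,0.09]],[[-380,-165,18],[0,0,0.15]],[[-380,-165,18],[0,0,0.15]],[[-380,-165,18],[0,0,0.15]]], "grip": 0}}

```text
clock: 1.6
ee_pos: [0.4645, 0.3032, 0.2141]
tool_rot: [0.0, 0.207, 0.978, 0.0]
wrist_force: [0.4, 1.4, -0.1]
opening: 0.999
finger_force: 0.0
```

```bash
python3 -c "
from h import *
tgt(.541,.242,.21,2.69)"
```

```text
shift mm [-94.7 -25.    4.2] rot [0.0007 0.0004 0.0346] pos [0.4645 0.3032 0.2141] F [ 0.4  1.4 -0.1] t 1.6
```

Call:
{"fn": "apply_moves", "kwargs": {"moves": [[[-45,-12,2],[0,0,0.035]],[[-85,-23,4],[0,0,0.035]],[[-85,-23,4],[0,0,0.035]],[[-85,-23,4],[0,0,0.035]],[[-85,-23,4],[0,0,0.035]]]}}

```text
clock: 2.1
ee_pos: [0.5307, 0.2498, 0.2098]
tool_rot: [-0.0, 0.224, 0.975, 0.0]
wrist_force: [-0.0, -0.2, 0.2]
opening: 1.002
finger_force: 0.0
```

```bash
python3 - <<'E'
from h import *
s=bot.state();w=get_image('wrist');m=camera_model('wrist');save(w,'w1.png')
c=proj(m,[[.541,.242,.0]])[0];print(c)
for r in nets.cut_out('wrist','float'):
    ys,xs=np.nonzero(r['region']);print(r['conf'],xs.mean(),ys.mean(),len(xs))
    f=fit([(m,r['region'])],FLOAT,.03,(.541,.242)); print(np.round(f,4))
    break
tgt(.541,.242,.21,2.69)
E
```

```text
[249.87459421 174.36628096]
0.93 325.0134594397963 309.8277555474718 5498
[0.7044 0.2538 0.1358 0.7445]
shift mm [-13.2  -2.9  -0. ] rot [ 0.0001 -0.0003  0.0017] pos [0.5304 0.2503 0.21  ] F [ 0.3  0.4 -0.1] t 2.2
```

View pics/w1.png

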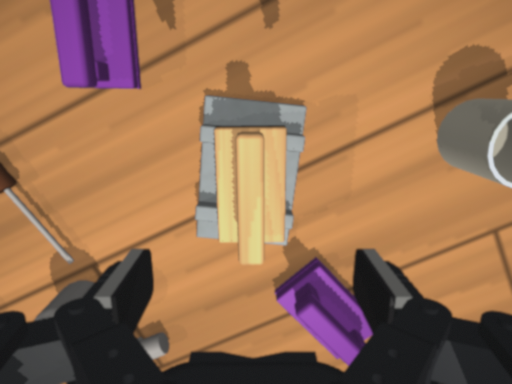

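The wrist view shows the wooden float at (250,190) on the grey rest, with its handle running vertically. Purple look-alikes are at (98,40) and (325,305). I'll fit the wooden one's region.

```bash
python3 - <<'E'
from h import *
w=get_image('wrist');m=camera_model('wrist')
r=reg('wrist','float',(250,190))
f=fit([(m,r)],FLOAT,.03,(.541,.242)); print(np.round(f,4))
tgt(f[0],f[1],.03+.037,(f[2]-2.69+np.pi/2)%np.pi-np.pi/2+2.69)
E
```

```text
[ 0.5414  0.2426 -0.4422  0.9714]
shift mm [-13.1  -2.2 143.1] rot [ 0.0001  0.     -0.0076] pos [0.5306 0.2503 0.2101] F [-0.7  0.4  0.1] t 2.3
```

Call:
{"fn": "apply_moves", "kwargs": {"moves": [[[-13,-2,40],[0,0,-0.008]],[[-13,-2,80],[0,0,-0.008]],[[-13,-2,110],[0,0,-0.008]],[[-13,-2,125],[0,0,-0.008]],[[-13,-2,137],[0,0,-0.008]],[[-13,-2,143],[0,0,-0.008]],[[-13,-2,143],[0,0,-0.008]],[[-13,-2,143],[0,0,-0.008]]]}}

```text
clock: 3.1
ee_pos: [0.5435, 0.2422, 0.0684]
tool_rot: [0.001, 0.22, 0.976, 0.001]
wrist_force: [-0.2, -0.0, 0.0]
opening: 0.999
finger_force: 0.0
```

Call:
{"fn": "apply_moves", "kwargs": {"moves": [[[0,0,0],[0,0,0]],[[0,0,0],[0,0,0]],[[0,0,0],[0,0,0]],[[0,0,0],[0,0,0]],[[0,0,0],[0,0,0]],[[0,0,0],[0,0,0]],[[0,0,0],[0,0,0]],[[0,0,0],[0,0,0]]], "grip": 1}}

```text
clock: 3.9
ee_pos: [0.5427, 0.242, 0.0673]
tool_rot: [0.0, 0.22, 0.975, 0.0]
wrist_force: [1.0, 0.7, 2.7]
opening: 0.251
finger_force: 59.8
```

```bash
python3 - <<'E'
from h import *
tgt(.5414,.2426,.067,2.6994)
w=get_image('wrist');save(w,'w2.png')
E
```

```text
shift mm [1.4 0.  0.3] rot [ 0.0007  0.0006 -0.0017] pos [0.5427 0.242  0.0673] F [1.  0.7 2.7] t 3.9
```

View pics/w2.png

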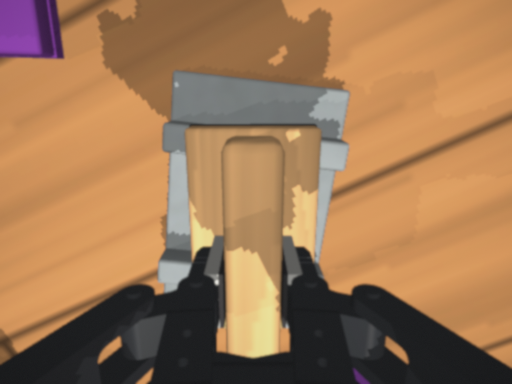

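The grip is good: opening 21 mm, the bar between the pads at (252,270). Lifting now.

Call:
{"fn": "apply_moves", "kwargs": {"moves": [[[0,0,-4],[0,0,0]],[[0,0,-10],[0,0,0]],[[0,0,-25],[0,0,0]],[[0,0,-45],[0,0,0]],[[0,0,-70],[0,0,0]],[[0,0,-95],[0,0,0]],[[0,0,-110],[0,0,0]],[[0,0,-110],[0,0,0]]]}}

```text
clock: 4.75
ee_pos: [0.5444, 0.2423, 0.1806]
tool_rot: [0.003, 0.22, 0.975, 0.002]
wrist_force: [0.3, 0.9, -3.5]
opening: 0.246
finger_force: 59.2
```

Call:
{"fn": "apply_moves", "kwargs": {"moves": [[[0,0,0],[0,0,0]],[[0,0,0],[0,0,0]],[[0,0,0],[0,0,0]]]}}

```text
clock: 5.05
ee_pos: [0.541, 0.2414, 0.1749]
tool_rot: [-0.002, 0.22, 0.975, -0.001]
wrist_force: [0.0, 0.7, -4.5]
opening: 0.248
finger_force: 59.1
```

```bash
python3 - <<'E'
from h import *
# float start on plank in jig frame x=-0.08
c=np.array([.5235,-.198]);a=-.12
p=c-.085*np.array([np.cos(a),np.sin(a)]);print(p)
tgt(p[0],p[1],.177,a+np.pi)
E
```

```text
[ 0.43911127 -0.18782446]
shift mm [ -92.3 -431.4   -1.3] rot [-0.002  -0.0032 -0.3238] pos [0.541  0.2414 0.1749] F [ 0.   0.7 -4.5] t 5.05
```

Call:
{"fn": "apply_moves", "kwargs": {"moves": [[[-5,-22,0],[0,0,-0.02]],[[-12,-58,0],[0,0,-0.05]],[[-21,-100,0],[0,0,-0.08]],[[-30,-142,0],[0,0,-0.11]],[[-39,-184,0],[0,0,-0.14]],[[-48,-226,0],[0,0,-0.17]],[[-57,-268,0],[0,0,-0.2]],[[-66,-308,0],[0,0,-0.23]]]}}

```text
clock: 5.85
ee_pos: [0.4684, -0.0662, 0.1762]
tool_rot: [-0.001, 0.106, 0.994, 0.0]
wrist_force: [0.4, -1.0, -3.7]
opening: 0.247
finger_force: 59.6
```

Call:
{"fn": "apply_moves", "kwargs": {"moves": [[[4,-40,0],[0,0,-0.03]],[[7,-80,0],[0,0,-0.06]],[[9,-105,0],[0,0,-0.08]],[[10,-118,0],[0,0,-0.09]],[[10,-122,0],[0,0,-0.094]],[[10,-122,0],[0,0,-0.094]],[[10,-122,0],[0,0,-0.094]],[[10,-122,0],[0,0,-0.094]]]}}

```text
clock: 6.65
ee_pos: [0.4341, -0.1808, 0.1767]
tool_rot: [-0.0, 0.059, 0.998, 0.0]
wrist_force: [-0.2, 0.6, -4.1]
opening: 0.244
finger_force: 59.7
```

```bash
python3 - <<'E'
from h import *
M={}
P=[]
for c in('scene','side','wrist'):
    s=bot.state();M[c]=camera_model(c);im=get_image(c);save(im,'at_'+c+'.png')
    rs=nets.cut_out(c,'plank')
    print(c,[(r['conf'],int(r['region'].sum())) for r in rs])
for c,px in(('scene',(290,152)),):pass
# float in hand
ref=s['ee_pos'];
for c in('scene','side'):
    px=proj(M[c],[ref])[0].round().astype(int);r=reg(c,'float',px)
    if r is not None: print(c,np.round(fit([(M[c],r)],FLOAT,ref[2]-.037,ref[:2]),4))
c=np.array([.5235,-.198]);a=-.12
p=c-.085*np.array([np.cos(a),np.sin(a)])
tgt(p[0],p[1],.177,a+np.pi)
E
```

```text
scene [(0.7, 2507)]
side [(0.91, 2280), (0.22, 1635)]
wrist [(0.91, 3456)]
scene [ 0.4383 -0.1818  3.0096  0.6165]
side [ 0.4327 -0.1803 -0.1713  0.7776]
shift mm [-5.8 -5.5 -0.1] rot [0.     0.     0.0005] pos [ 0.434  -0.1817  0.1769] F [-0.3 -0.4 -4.2] t 7.05
```

View pics/at_wrist.png

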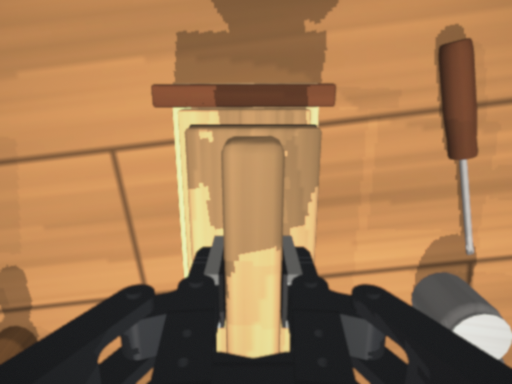

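The wrist view shows the float (top edge row 125, columns 187–320) above the plank near the stop (rows 84–106, columns 152–335). I'll refine with a model overlay in an enlarged crop.

```bash
python3 - <<'E'
from h import *
m=camera_model('wrist');im=get_image('wrist')
T=np.array(m['camera_from_world']);print('cam',np.round(-T[:3,:3].T@T[:3,3],3))
S=4;y0,y1,x0,x1=75,225,150,350
v=cv2.resize(im[y0:y1,x0:x1],None,fx=S,fy=S,interpolation=cv2.INTER_NEAREST)
def dl(P,col):
    q=((proj(m,P)+.5-[x0,y0])*S).astype(int);cv2.polylines(v,[q.reshape(-1,1,2)],False,col,1)
J=lambda P:place([np.array(P,float)],.5235,-.198,0,-.12)[0]
dl(J([[-.152,-.05,.072],[-.152,.05,.072]]),(255,0,0))
dl(J([[-.152,-.05,.06],[-.152,.05,.06]]),(0,0,255))
dl(J([[.1,-.05,.06],[-.15,-.05,.06]]),(0,255,0));dl(J([[.1,.05,.06],[-.15,.05,.06]]),(0,255,0))
s=bot.state();e=s['ee_pos']
q=s['tool_rot'];yaw=Ro.from_quat([q[1],q[2],q[3],q[0]]).as_matrix()[:2,0];yaw=np.arctan2(yaw[1],yaw[0]);print('yaw',yaw,e)
B=place([np.array([[.055,-.032,.022],[.055,.032,.022],[.055,.032,0],[.055,-.032,0],[.055,-.032,.022]])],e[0],e[1],e[2]-.037,yaw)[0]
dl(B,(255,0,255))
save(v,'crop2.png')
E
```

```text
cam [ 0.363 -0.173  0.32 ]
yaw 3.021963520422405 [ 0.43401859 -0.18176178  0.17693495]
```

View pics/crop2.png

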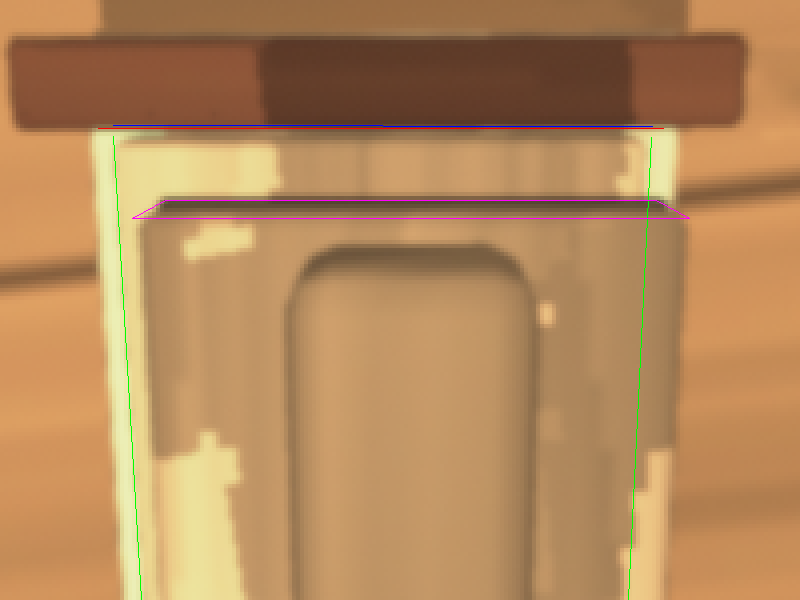

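The overlay agrees with the picture to about 1 mm: stop face line at crop row 128, plank edges at columns 113 and 650, float front edge at row 215. Now I compute the touchdown.

```bash
cat >> h.py <<'E'
def jig(x,z,y=0):
    a=-.12;tgt(.5235+x*np.cos(a)-y*np.sin(a),-.198+x*np.sin(a)+y*np.cos(a),z,a+np.pi)
def where():
    s=bot.state();d=s['ee_pos'][:2]-[.5235,-.198];a=-.12
    print('jig x,y',np.round(1000*(d@[np.cos(a),np.sin(a)]),1),np.round(1000*(d@[-np.sin(a),np.cos(a)]),1))
E
python3 -c "
from h import *
jig(-.093,.097)"
```

```text
shift mm [ 2.2 -5.4 79.9] rot [-0.      0.      0.0004] pos [ 0.434  -0.1818  0.1769] F [-0.4 -0.1 -3.7] t 7.1
```

Call:
{"fn": "apply_moves", "kwargs": {"moves": [[[0,-3,10],[0,0,0]],[[2,-5,30],[0,0,0]],[[2,-5,50],[0,0,0]],[[2,-5,64],[0,0,0]],[[2,-5,72],[0,0,0]],[[2,-5,75],[0,0,0]],[[2,-5,75],[0,0,0]],[[2,-5,75],[0,0,0]]]}}

```text
clock: 7.9
ee_pos: [0.432, -0.187, 0.1026]
tool_rot: [0.001, 0.06, 0.998, -0.0]
wrist_force: [0.1, 0.5, -3.2]
opening: 0.248
finger_force: 59.7
```

```bash
python3 -c "
from h import *
where();jig(-.093,.097)"
```

```text
jig x,y -92.1 -0.1
shift mm [0.9 0.1 5.6] rot [-0.0007  0.0014  0.0002] pos [ 0.432  -0.187   0.1026] F [ 0.1  0.5 -3.2] t 7.9
```

Call:
{"fn": "apply_moves", "kwargs": {"moves": [[[1,0,2],[0,0,0]],[[1,0,4],[0,0,0]],[[1,0,5],[0,0,0]],[[1,0,6],[0,0,0]],[[1,0,7],[0,0,0]],[[1,0,7],[0,0,0]],[[1,0,7],[0,0,0]]]}}

```text
clock: 8.6
ee_pos: [0.4305, -0.1865, 0.0951]
tool_rot: [0.0, 0.06, 0.998, -0.0]
wrist_force: [-1.2, 0.6, -1.0]
opening: 0.247
finger_force: 60.2
```

Call:
{"fn": "apply_moves", "kwargs": {"moves": [[[0,0,1],[0,0,0]],[[0,0,2],[0,0,0]],[[0,0,2],[0,0,0]],[[0,0,2],[0,0,0]]]}}

```text
clock: 9.0
ee_pos: [0.4305, -0.1865, 0.0931]
tool_rot: [0.0, 0.06, 0.998, -0.0]
wrist_force: [-1.0, 0.7, 1.1]
opening: 0.252
finger_force: 60.5
```

Call:
{"fn": "apply_moves", "kwargs": {"moves": [[[0,0,1],[0,0,0]],[[0,0,2],[0,0,0]],[[0,0,2],[0,0,0]],[[0,0,2],[0,0,0]]]}}

```text
clock: 9.4
ee_pos: [0.4306, -0.1865, 0.0911]
tool_rot: [0.0, 0.06, 0.998, -0.0]
wrist_force: [-1.8, 1.7, 3.1]
opening: 0.249
finger_force: 60.7
```

Call:
{"fn": "apply_moves", "kwargs": {"moves": [[[0,0,1],[0,0,0]],[[0,0,1],[0,0,0]],[[0,0,1],[0,0,0]]]}}

```text
clock: 9.7
ee_pos: [0.4306, -0.1865, 0.0901]
tool_rot: [0.0, 0.06, 0.998, -0.0]
wrist_force: [-1.8, 1.7, 4.7]
opening: 0.249
finger_force: 60.9
```

```bash
python3 -c "
from h import *
where();jig(.096,.0903)
im=get_image('side');print(proj(camera_model('side'),[[.43,-.187,.06]]));save(cv2.resize(im[110:210,240:380],None,fx=5,fy=5,interpolation=3),'side2.png')"
```

```text
jig x,y -93.6 0.3
shift mm [-189.6   -0.3   -0.2] rot [-0.0001  0.0003  0.0002] pos [ 0.4306 -0.1865  0.0901] F [-1.8  1.7  4.7] t 9.7
[[332.40244268 169.23790916]]
```

View pics/side2.png

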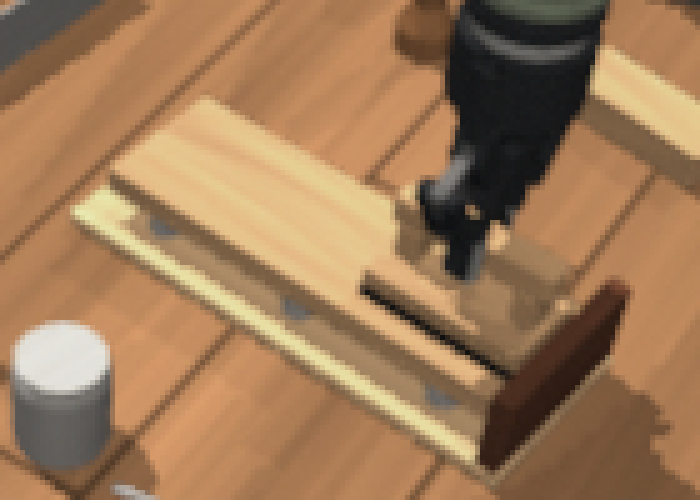

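The float lies flat on the plank, its front end close to the stop at (515,375), and the plank is pressed. Drawing now.

Call:
{"fn": "apply_moves", "kwargs": {"moves": [[[-3,0,0],[0,0,0]],[[-9,0,0],[0,0,0]],[[-17,0,0],[0,0,0]],[[-25,0,0],[0,0,0]],[[-33,0,0],[0,0,0]],[[-41,0,0],[0,0,0]],[[-49,0,0],[0,0,0]],[[-57,0,0],[0,0,0]]]}}

```text
clock: 10.55
ee_pos: [0.4877, -0.1933, 0.0899]
tool_rot: [-0.0, 0.06, 0.998, 0.0]
wrist_force: [-3.5, 1.2, 3.5]
opening: 0.248
finger_force: 60.9
```

Call:
{"fn": "apply_moves", "kwargs": {"moves": [[[-8,0,0],[0,0,0]],[[-16,0,0],[0,0,0]],[[-24,0,0],[0,0,0]],[[-32,0,0],[0,0,0]],[[-40,0,0],[0,0,0]],[[-48,0,0],[0,0,0]],[[-56,0,0],[0,0,0]],[[-64,0,0],[0,0,0]]]}}

```text
clock: 11.35
ee_pos: [0.5512, -0.201, 0.0899]
tool_rot: [-0.0, 0.06, 0.998, 0.0]
wrist_force: [-3.5, 0.6, 3.9]
opening: 0.25
finger_force: 60.9
```

```bash
python3 -c "
from h import *
where();jig(.096,.0900)"
```

```text
jig x,y 27.9 0.4
shift mm [-68.1  -0.4  -0.1] rot [ 0.     -0.      0.0002] pos [ 0.5512 -0.201   0.0899] F [-3.5  0.6  3.9] t 11.35
```

Call:
{"fn": "apply_moves", "kwargs": {"moves": [[[-9,0,0],[0,0,0]],[[-19,0,0],[0,0,0]],[[-29,0,0],[0,0,0]],[[-39,0,0],[0,0,0]],[[-49,0,0],[0,0,0]],[[-58,0,0],[0,0,0]],[[-65,0,0],[0,0,0]],[[-68,0,0],[0,0,0]]]}}

```text
clock: 12.15
ee_pos: [0.6189, -0.2092, 0.09]
tool_rot: [0.0, 0.06, 0.998, -0.0]
wrist_force: [-3.7, 1.0, 4.3]
opening: 0.245
finger_force: 60.9
```

Call:
{"fn": "apply_moves", "kwargs": {"moves": [[[0,0,0],[0,0,0]],[[0,0,0],[0,0,0]]]}}

```text
clock: 12.35
ee_pos: [0.6192, -0.2092, 0.0904]
tool_rot: [0.001, 0.06, 0.998, -0.0]
wrist_force: [0.9, -0.4, 4.5]
opening: 0.246
finger_force: 60.8
```

```bash
python3 -c "
from h import *
where();jig(.096,.0973-.007+.127)
im=get_image('side');save(cv2.resize(im[90:210,220:380],None,fx=5,fy=5,interpolation=3),'side3.png')"
```

```text
jig x,y 96.3 0.3
shift mm [  -0.    -0.4 -126.9] rot [-0.0003  0.0029  0.0001] pos [ 0.6192 -0.2092  0.0904] F [ 0.9 -0.4  4.5] t 12.35
```

View pics/side3.png

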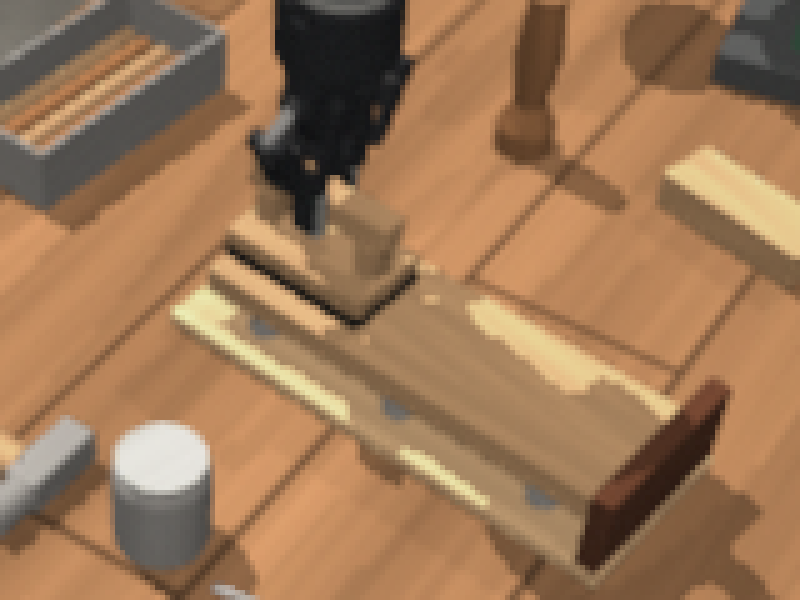

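The float is at the open end of the plank (its far end at about (232,240)), flat. Lifting straight up so the sole is 120 mm above the plank.

Call:
{"fn": "apply_moves", "kwargs": {"moves": [[[0,0,-4],[0,0,0]],[[0,0,-12],[0,0,0]],[[0,0,-28],[0,0,0]],[[0,0,-50],[0,0,0]],[[0,0,-75],[0,0,0]],[[0,0,-100],[0,0,0]],[[0,0,-118],[0,0,0]],[[0,0,-127],[0,0,0]]]}}

```text
clock: 13.2
ee_pos: [0.6185, -0.2093, 0.2196]
tool_rot: [0.001, 0.06, 0.998, -0.001]
wrist_force: [0.4, 0.1, -3.4]
opening: 0.245
finger_force: 59.9
```

Call:
{"fn": "apply_moves", "kwargs": {"moves": [[[0,0,0],[0,0,0]],[[0,0,0],[0,0,0]],[[0,0,0],[0,0,0]],[[0,0,0],[0,0,0]],[[0,0,0],[0,0,0]],[[0,0,0],[0,0,0]],[[0,0,0],[0,0,0]],[[0,0,0],[0,0,0]]]}}

```text
clock: 14.0
ee_pos: [0.6181, -0.2091, 0.2169]
tool_rot: [0.0, 0.06, 0.998, -0.0]
wrist_force: [-0.2, 0.4, -4.3]
opening: 0.245
finger_force: 59.8
```

```bash
python3 -c "
from h import *
where();jig(.096,.2173)
im=get_image('side');save(cv2.resize(im[50:210,200:400],None,fx=4,fy=3.75,interpolation=3),'side4.png')"
```

```text
jig x,y 95.2 0.4
shift mm [-0.8 -0.4 -0.4] rot [-0.      0.0001  0.0001] pos [ 0.6181 -0.2091  0.2169] F [-0.2  0.4 -4.3] t 14.0
```

View pics/side4.png

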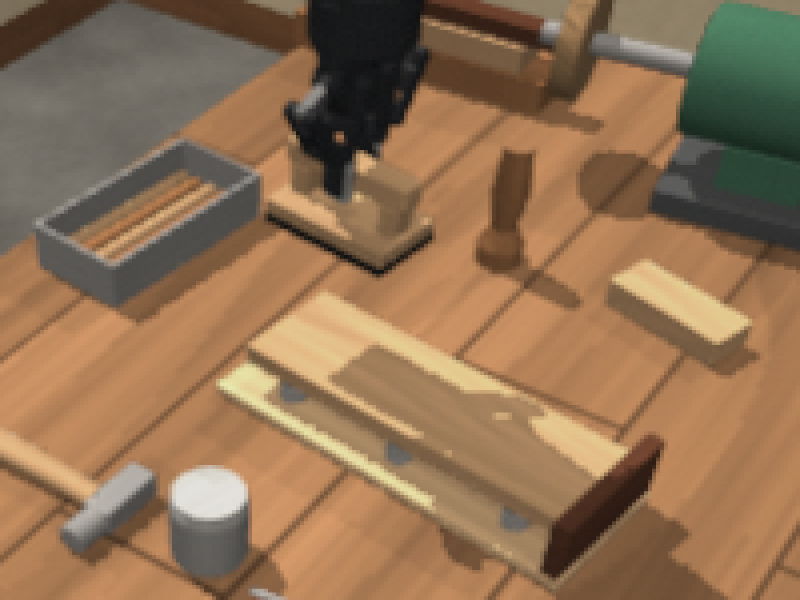

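The float is held level at (350,220), clear of the plank and over the jig, and everything else is undisturbed. Handing in.

```bash
python3 -c "
from h import *
print(bot.close_job())"
```

```text
the job is handed in; nothing more can be done
None
```

The job is handed in (no verdict was returned): I drew the float along the plank from about 3 mm off the stop to the open end, with the plank pressed about 7 mm down, and it is now held level and still about 12 cm above the jig, 14 s in.

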